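# Snap the cover onto the microscope lamp's light port

### The job

Take the large round cover out of the parts tray by its knob (the wide disc with the knob, not the small look-alike) and press it straight down onto the light port of the white lamp unit until all three spring catches snap over its rim. Keep pressing so that the sprung seat under it stays pushed well down, and finish like that: still holding the knob and pressing, without letting go. Leave the other parts in the tray, do not push away the things on the bench and do not jam the cover on violently.

Things in the scene. Friction and masses are not known exactly. Their poses are not given: they have to be found in the camera images.
- cover_knob (a point): the place to grip the light-port cover: a point on its axis, 34 mm above its underside. The knob is an upright square post, 20 x 20 mm and 36 mm tall, on the middle of a wide black disc; this point is 24 mm above the disc and 12 mm below the knob's top. z is up along the knob; x and y are square to its flat sides
- cover: the light-port cover, black plastic, about 70 g: a disc 68 mm in diameter and 10 mm thick, its rim tapered (57 mm at the underside, widest in the top 1.5 mm), with the square knob on top; 46 mm tall in all. The only one of this size; it lies upright on the tray floor, at any angle. Origin at the centre of its underside
- cover_foot (a point): centre of the cover's underside (34 mm below cover_knob), z up the cover's axis
- port (a point): the light port on top of the lamp unit: centre of the upper face of its sprung seat at rest, 68 mm above the bench; z up. The seat is a round aluminium disc 54 mm across with a glass window, ringed by three steel spring catches. The cover goes straight down, at any angle about its axis, its underside onto the seat
- seat (a joint): how far the sprung seat in the port is pushed down, m: 0 at rest, 0.005 at its stop. It takes about 2 N to start and 2 N more per mm (12 N at the stop). It springs back if the pressing stops
- lamp_unit: the illuminator: a white box 170 x 170 mm, its grey top disc 60 mm above the bench, fixed to the bench, with the light port in the middle of its top and a black knob on one side; origin at the centre of its underside
- tray_in (a point): centre of the inner floor (4 mm above the bench) of the fixed white parts tray, 180 x 260 mm outside, walls 4 mm thick and 28 mm high; x along its short side. Six parts stand in two rows of three about 80 mm apart, in any order
- vial: amber glass vial, 28 mm in diameter and 75 mm tall, standing on the bench on a paper sheet beyond the work; origin at the centre of its underside
- slide_box: closed grey slide box 85 x 100 x 32 mm on the bench; origin at the centre of its underside
- dish: shallow glass dish 90 mm across and 18 mm high; origin at the centre of its underside
- catch0 (a joint): spring catch on the port's +x side: how far it is pushed outward, m: 0 at rest, 0.003 as the cover's widest rim passes, 0.006 at its stop. Inner tip at rest 31 mm from the port's axis, hook underside 11.5 mm and sloped top 22 mm above the port point. The rim starts to spread the catches about 10 mm before home; the force grows, then drops as they snap in over the rim 2 to 4 mm before home
- catch1 (a joint): the same for the second catch, 120 degrees round the port. The three together resist with 8 to 20 N at most before they snap in
- catch2 (a joint): the same for the third catch, 240 degrees round the port
- small_cover_mid (a point): a look-alike of the right cover but too small for the port: black disc 48 mm in diameter with the same 20 mm square knob; this point lies on its axis 23 mm above its underside
- objective_mid (a point): steel microscope objective standing in the tray, 30 mm in diameter, 44 mm tall; point on its axis 22 mm up
- adapter_mid (a point): flat aluminium ring, 54 mm outside, 38 mm inside, 12 mm high; point at its centre
- filter_block_mid (a point): low black block 40 x 32 x 16 mm with an amber glass window in its top; point at its centre
- eyepiece_mid (a point): black eyepiece standing in the tray, 36 mm in diameter at its head, 42 mm tall; point on its axis 21 mm up
Not all that is in view belongs to the job. Leave any red or turquoise look-alike of the cover alone.

How it is judged:
On the way, in this order (a step that is already met when the one before it is completed fails the run):
1. the large cover is lifted clear of the tray in the gripper (height (world z) of cover_foot above 0.045 m and contact force between the fingers and cover above 1 N and horizontal distance between cover_foot and port above 0.08 m), for 0.2 s.
2. the cover's rim spreads the catches (value of joint any of catch0, catch1, catch2 above 0.001 m).
3. all three catches have snapped over the rim (horizontal distance between cover_foot and port below 0.004 m and z of cover_foot in the frame of port below 0.0015 m and angle between the z axis of cover_foot and the z axis of port, either way round below 0.08 rad and value of joint each of catch0, catch1, catch2 below 0.001 m), for 0.1 s.
At the end, for the whole second after the job is handed in: The cover sits on the port within 4 mm of its axis and level within 0.08 rad, all three catches are back in (under 1 mm out) over its rim, the gripper's fingers still hold it (over 2 N) and press it so that the sprung seat is down more than 1.5 mm, at rest (all of step 3 and value of joint seat above 0.0015 m and contact force between the fingers and cover above 2 N and linear speed of cover below 0.01 m/s); the arm keeps its last pose, push and grip.
It fails at once if another part is taken out of the tray (horizontal distance between any of small_cover_mid, objective_mid, adapter_mid, filter_block_mid, eyepiece_mid and tray_in above 0.16 m or height (world z) of any of small_cover_mid, objective_mid, adapter_mid, filter_block_mid, eyepiece_mid above 0.08 m).
It fails at once if the vial, slide box or dish on the bench is pushed away (over 30 mm) (distance of any of vial, slide_box, dish from where it was at the start of the episode above 0.03 m).
It fails at once if the cover is jammed onto the light port with more than 60 N (contact force between cover and lamp_unit above 60 N).
It also fails if it takes over 58 s, if anything falls off the work surface, if the arm or the gripper's body presses on something with over 40 N, if the wrist force passes 120 N, or if a joint passes its speed limit or range.

### The arm

A 6-joint arm with a two-finger parallel gripper is mounted at the origin on the work surface. World frame = base frame: x ahead of the robot, y to its left, z up, the work surface at z = 0. Lengths are in m, angles in rad, forces in N, time in s.
With the tool pointing down it reaches from about 0.225 to 0.875 m from the base axis. Payload 3.4 kg.
Tool frame: the origin (TCP) lies at the very end of the fingers, on their centre line; the grasp point (between the pads) lies 19 mm behind it; z points along the fingers, x is the direction in which the jaws open and shut, and the axes are right-handed (so a half turn about z gives the same grasp; the last joint's range is limited). The gripper opens to 85 mm and grips with 20 to 120 N. Pads are 22 mm wide; open, the fingers measure 114 mm over their backs; the gripper's body (76 mm by 85 mm) begins 54 mm behind the grasp point. The pads swing forward as they close: fully open they stand 13 mm farther back than shut.
Start: joints at [-1.36, 0.276, 1.505, -0, 1.361, -0.121], TCP at [0.187, -0.544, 0.231] pointing down, gripper open.
Joint ranges: [-2.89, 2.89], [-0.75, 2.08], [0.22, 2.7], [-1.18, 4.32], [0.11, 2.71], [-2.7, 2.7]. Speed limits (rad/s): [2.57, 2.57, 3.14, 3.14, 3.14, 3.14].

### API

Orientations are given as a unit quaternion [w, x, y, z].
In Python, from rig import manip gives the robot as it stands.
- The arm moves only by the tool carry_out, never from a script. Its argument "series" is a list of rows, each a list of 2 entries, a list of its own where there are three numbers: the shift along the tool's x, y, z in mm, then the turn about the tool's z in degrees. A call has 1 to 10 rows; each row shifts and turns the pose as measured when the row begins, along the tool's axes as they then stand; what a row does not reach is not made up. A row lasts 1/12 s, in which the tool goes at most 41.7 mm and 7.16 degrees, less where a joint would pass 70% of its speed; a pose out of reach is approached as far as the arm can. A call is refused whole if a number of a shift passes 41.7 or a number of a turn 7.16, either way. A call with a gripper value outside its range is refused whole. "fingers" is the finger opening in mm, from 0 to 85.4, set as the call begins (left out, the last holds). The fingers move at their own pace and stop on an object; "squeeze" is the grip in N (left out, the last holds). Time passes only in rows, so rows that do not move let the fingers close. It gives the time, the measured TCP pose, the force and the opening at its end, in the units of the state.
- manip.get_state(): the state, without advancing time (a new reading comes with each control period).
- manip.get_image(name): name is "scene" or "top"; returns a dict with "frame" (480x640x3 uint8, blue, green, red), "K" (3x3 intrinsics, pixels), "rvec" (rotation vector, rad) and "tvec" (3), from world to camera coordinates, as OpenCV has them. Camera axes: x right, y down, z forward; pixel columns grow to the right and rows downward; lengths in m; the calibration is good to about 2 mm. A picture is of the moment at which its call begins. There is no depth.
- manip.sign_off(): hands the job in, once; it reports no verdict.
The state is a dict: "clock": time; "qpos": joint angles; "qd": joint speeds; "effort": joint torques, N m; "position": TCP position; "ee_rot": TCP orientation; "contact_force": force on the tool from outside, world axes, zero at the start; "moment": the same for the moment, N m; "width": finger opening in m.
Only numpy, scipy, OpenCV 4.12 (cv2) and the standard library are available. Lean on these libraries where they do the work, as an engineer would, in place of code of your own. Each camera call takes 0.05 s, during which the arm holds its last target. There are 200 camera calls.

## Working session

There is one attempt and no reset: what is moved stays moved. The work goes in short steps, Python scripts to look and compute and a tool call to move; the robot and the scene stay as the last step left them, time stands still between calls to the robot, and variables do not carry over. Pictures are saved under pics/ and viewed, about 8 in all and at most 12, crops included, and the job is handed in when it is done.

Besides the shell and the picture viewer there is one more tool, called after "Call:" as name(argument=value, ...), one argument or row to a line, values as JSON. carry_out: Moves the arm, as the interface text tells. Its arguments: {"type":"object","properties":{"series":{"type":"array","items":{"type":"array"}},"fingers":{"type":"number"},"squeeze":{"type":"number"}},"required":["series"]}

```bash
mkdir -p pics; ls; cat > h.py <<'E'
import numpy as np, cv2
from rig import manip
def cam(n):
    d=manip.get_image(n); R=cv2.Rodrigues(np.array(d["rvec"],float))[0]
    return d["frame"],np.array(d["K"],float),R,np.array(d["tvec"],float).reshape(3)
def ray(c,uv,z):
    _,K,R,t=c; C=-R.T@t; v=R.T@np.linalg.inv(K)@np.array([uv[0],uv[1],1.]); return C+v*(z-C[2])/v[2]
def proj(c,p):
    _,K,R,t=c; q=K@(R@np.array(p,float)+t); return q[:2]/q[2]
E
python3 - <<'E'
from h import *
for n in("top","scene"):
    c=cam(n); cv2.imwrite(f"pics/{n}0.png",c[0]); print(n,-c[2].T@c[3],c[1][0,0])
print(manip.get_state())
E
```

```text
pics
top [4.78745356e-01 1.71446743e-04 1.01480677e+00] 458.3319254005465
scene [ 1.0381962  -0.44175929  0.88904395] 592.6880025777925
{'clock': 0.1, 'qpos': array([-1.35999671e+00,  2.76554310e-01,  1.50601609e+00, -2.35711584e-06,
        1.36069177e+00, -1.20990169e-01]), 'qd': array([-0.00232363, -0.00177681, -0.00308021, -0.00064715,  0.00030651,
        0.00042564]), 'effort': array([ 1.62595683e-03, -4.17701054e+01, -2.46405602e+01, -1.71957895e-04,
        5.80996988e-03, -3.80622339e-06]), 'position': array([ 0.18719839, -0.54317708,  0.23050953]), 'ee_rot': array([-5.62323853e-04,  8.14166833e-01, -5.80630408e-01, -6.16945681e-04]), 'contact_force': array([ 0.51045975,  0.31567107, -0.01788235]), 'moment': array([ 0.01972023,  0.00208151, -0.02364291]), 'width': 0.08562527706336609}
```

View pics/top0.png

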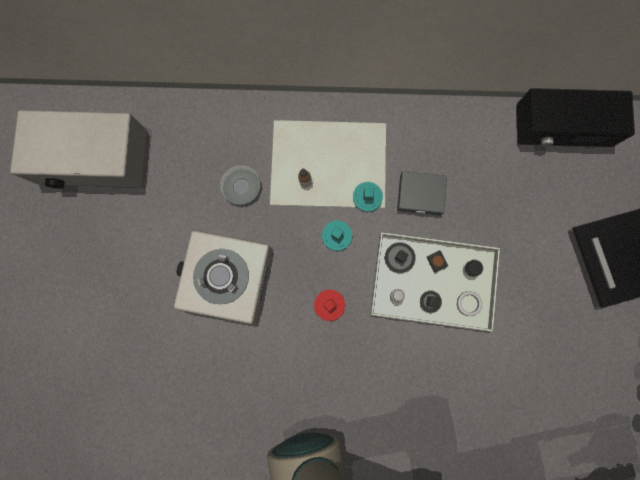

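View pics/scene0.png

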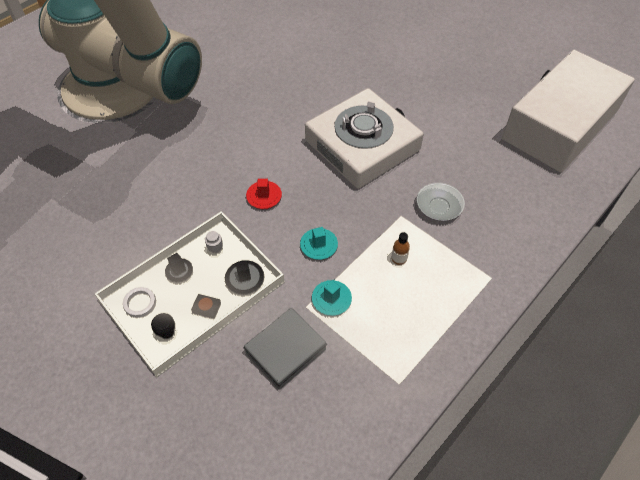

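Top view (images 1 and 2 of 12 viewed): candidates are the large black disc at (400,257), the small black look-alike at (430,301), red at (330,305), and turquoise at (337,235) and (368,196). I choose (400,257), which is (244,277) in the scene view. The port is at about (220,277) in the top view.

```bash
python3 - <<'E'
from h import *
T=cam("top");S=cam("scene")
out=[]
def crop(c,u,v,r,k): return cv2.resize(c[0][v-r:v+r,u-r:u+r],(k,k),interpolation=cv2.INTER_CUBIC)
cv2.imwrite("pics/crop1.png",np.vstack([np.hstack([crop(T,400,257,25,300),crop(S,244,275,28,300)]),np.hstack([crop(T,218,277,32,300),crop(S,364,125,34,300)])]))
def blob(c,uv,r,thr,lo=False):
    g=cv2.cvtColor(c[0],cv2.COLOR_BGR2GRAY); m=((g<thr)*255).astype(np.uint8)
    k=np.zeros_like(m); cv2.circle(k,uv,r,255,-1); m&=k
    cs,_=cv2.findContours(m,cv2.RETR_EXTERNAL,cv2.CHAIN_APPROX_NONE)
    return max(cs,key=cv2.contourArea)
for nm,c,uv,r in(("T",T,(400,257),20),("S",S,(244,277),26)):
  for thr in(70,100,120):
    b=blob(c,uv,r,thr); e=cv2.fitEllipse(b); print(nm,thr,np.round(e,1) if 0 else e,ray(c,e[0],.014).round(4))
    pts=np.array([ray(c,p[0],.014)[:2] for p in b]);(cc,rr)=cv2.minEnclosingCircle(pts.astype(np.float32));print("   circ",np.round(cc,4),round(rr,4), "bbox",pts.min(0).round(3),pts.max(0).round(3))
for c,n in((T,'T'),(S,'S')):
  g=cv2.cvtColor(c[0],cv2.COLOR_BGR2GRAY);u,v=(400,257) if n=='T' else(244,277)
  print(g[v-20:v+21:2,u-20:u+21:2])
E
```

```text
T 70 ((399.4491882324219, 257.4200744628906), (27.95585823059082, 28.405811309814453), 103.4302978515625) [ 0.585  -0.1451  0.014 ]
   circ [ 0.5849 -0.1452] 0.0323 bbox [ 0.555 -0.177] [ 0.617 -0.113]
T 100 ((399.43035888671875, 257.4288635253906), (29.33864402770996, 29.705625534057617), 112.8510513305664) [ 0.585 -0.145  0.014]
   circ [ 0.5853 -0.1448] 0.0337 bbox [ 0.553 -0.177] [ 0.617 -0.111]
T 120 ((399.50323486328125, 257.4732971191406), (29.68524932861328, 30.211605072021484), 136.3356170654297) [ 0.5849 -0.1452  0.014 ]
   circ [ 0.585  -0.1451] 0.0343 bbox [ 0.551 -0.177] [ 0.619 -0.111]
S 70 ((246.00177001953125, 274.3013610839844), (25.786361694335938, 34.39067840576172), 109.52203369140625) [ 0.5877 -0.1393  0.014 ]
   circ [ 0.5885 -0.1438] 0.0329 bbox [ 0.556 -0.165] [ 0.621 -0.112]
S 100 ((244.0701141357422, 276.966796875), (32.377437591552734, 38.51448440551758), 78.13652801513672) [ 0.5892 -0.1452  0.014 ]
   circ [ 0.5889 -0.1448] 0.0339 bbox [ 0.556 -0.178] [ 0.622 -0.112]
S 120 ((243.98779296875, 277.32635498046875), (33.26470184326172, 38.82310485839844), 75.4
[... 3150 characters left out ...]
8  83 130 131 127 119 116 116 126 127 124 125 123 121 108  60
   51 103 237]
 [231 112  79  81  98 128 128 126 129 128 125 128 126 128 124 114  62  59
   69 218 230]
 [232 170  86  81  81  88 124 129 129 127 126 125 125 118  82  61  63  71
  162 236 234]
 [234 235 138  92  82  80  79  84 106 118 116 101  89  72  67  65  76 161
  218 222 127]
 [232 234 232 129 105  85  80  80  78  80  79  71  70  69  75 101 164 236
  195 130 131]
 [235 234 234 232 132 128 101  92  90  83  81  82  94 102 156 178 231 134
  132 132 129]
 [235 235 235 235 234 230 215 158 159 128 132 159 159 162 227 217 134 134
  130 130 125]
 [235 234 233 234 234 233 234 234 234 222 233 235 233 235 188 133 133 132
  130 167 133]]
```

View pics/crop1.png

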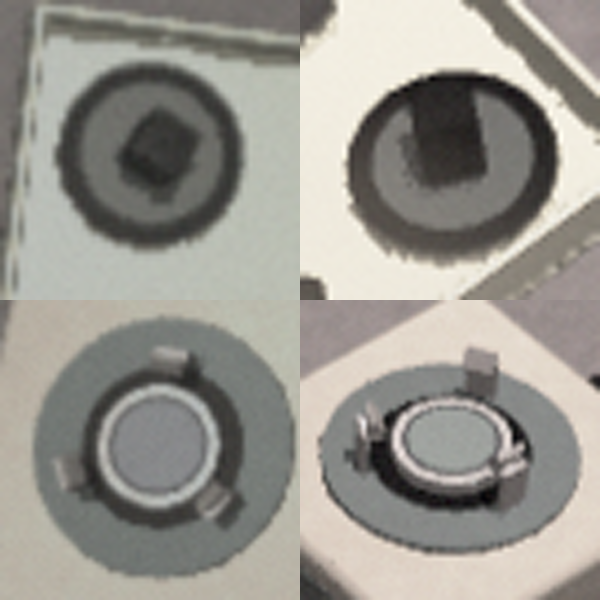

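The crop (3/12) confirms the wide black disc: 34 mm measured radius at z=14 mm, square knob. The port shows its bright ring and three catches. Next: port centre and knob angle.

```bash
cat > m.py <<'E'
from h import *
T=cam("top");S=cam("scene")
def ring(c,uv,r,thr,z):
    g=cv2.cvtColor(c[0],cv2.COLOR_BGR2GRAY); m=((g>thr)*255).astype(np.uint8)
    k=np.zeros_like(m); cv2.circle(k,uv,r,255,-1); m&=k
    cs,_=cv2.findContours(m,cv2.RETR_EXTERNAL,cv2.CHAIN_APPROX_NONE); b=max(cs,key=cv2.contourArea)
    e=cv2.fitEllipse(b); p=np.array([ray(c,q[0],z)[:2] for q in b],np.float32); cc,rr=cv2.minEnclosingCircle(p)
    print(thr,np.round(e[0],1),np.round(e[1],1),ray(c,e[0],z).round(4),np.round(cc,4),round(rr,4))
E
python3 - <<'E'
from m import *
for t in(140,150,160,170): ring(T,(219,277),15,t,.068)
for t in(140,160,180,200): ring(S,(364,125),17,t,.068)
# grey disc z=.06, non-white inside box
for n,c,uv,r,k in(("T",T,(220,276),31,1),("S",S,(364,126),34,1)):
    for z in (.06,):
        hsv=cv2.cvtColor(c[0],cv2.COLOR_BGR2HSV); 
        d=c[0].astype(int); m=((d[:,:,2]-d[:,:,0]<6)*255).astype(np.uint8)   # not warm white
        K=np.zeros_like(m);cv2.circle(K,uv,r,255,-1);m&=K;m=cv2.morphologyEx(m,cv2.MORPH_OPEN,np.ones((3,3)))
        cs,_=cv2.findContours(m,cv2.RETR_EXTERNAL,cv2.CHAIN_APPROX_NONE);b=max(cs,key=cv2.contourArea);e=cv2.fitEllipse(b)
        print(n,"disc",np.round(e[0],1),np.round(e[1],1),ray(c,e[0],z).round(4))
# knob
g=cv2.cvtColor(T[0],cv2.COLOR_BGR2GRAY)
for t in(62,72,85):
    m=((g<t)*255).astype(np.uint8);K=np.zeros_like(m);cv2.circle(K,(400,257),9,255,-1);m&=K
    cs,_=cv2.findContours(m,cv2.RETR_EXTERNAL,cv2.CHAIN_APPROX_NONE);b=max(cs,key=cv2.contourArea)
    p=np.array([ray(T,q[0],.05)[:2] for q in b],np.float32);print("knob",t,cv2.minAreaRect(p*1000),p.mean(0))
f=lambda x,y:ray(S,(216+x*56/300,247+y*56/300),.014)
a,b=f(420,188),f(487,178);print("edge",a,b,np.linalg.norm(b-a),np.degrees(np.arctan2(*(b-a)[[1,0]])))
fT=lambda x,y:ray(T,(375+x/6,232+y/6),.05)
P=[fT(*q) for q in((155,105),(202,140),(168,190),(117,155))]
for i in range(4): d=P[(i+1)%4]-P[i];print(np.linalg.norm(d).round(4),np.degrees(np.arctan2(d[1],d[0])))
print(proj(S,[.587,-.145,.05]),proj(T,[.587,-.145,.05]))
w,x,y,z=manip.get_state()['ee_rot'];print("jaw x dir",np.degrees(np.arctan2(2*(x*y+w*z),1-2*(y*y+z*z))))
E
```

```text
140 [219.3 275.6] [24.3 25.1] [0.531  0.2341 0.068 ] [0.5311 0.2341] 0.0264
150 [219.3 275.6] [24.2 24.9] [0.5311 0.234  0.068 ] [0.5314 0.2338] 0.0262
160 [219.4 275.5] [24.  24.7] [0.5312 0.234  0.068 ] [0.5314 0.2338] 0.0262
170 [219.3 275.8] [23.1 24. ] [0.5308 0.234  0.068 ] [0.5306 0.234 ] 0.0255
140 [363.5 122.4] [18.2 26.3] [0.5332 0.234  0.068 ] [0.5362 0.2357] 0.0288
160 [362.4 121.7] [11.  15.2] [0.5305 0.2339 0.068 ] [0.5321 0.235 ] 0.0178
180 [363.8 122.5] [17.5 25.1] [0.5339 0.234  0.068 ] [0.5338 0.2337] 0.0257
200 [350.1 123.5] [4.8 8.3] [0.5159 0.2139 0.068 ] [0.5212 0.2209] 0.0167
T disc [220.5 276.2] [53.3 55.1] [0.5304 0.2335 0.06  ]
S disc [363.6 126.5] [38.8 52.4] [0.5358 0.2319 0.06  ]
knob 62 ((582.623779296875, -142.7300262451172), (20.506988525390625, 23.879302978515625), 59.979408264160156) [ 0.5825944  -0.14263575]
knob 72 ((581.96923828125, -142.9683837890625), (22.11988639831543, 26.723064422607422), 57.30879592895508) [ 0.5820724  -0.14305562]
knob 85 ((581.3687744140625, -142.84402465820312), (24.09958839416504, 29.733932495117188), 59.81905746459961) [ 0.58073413 -0.1432367 ]
edge [ 0.65985608 -0.09418473  0.014     ] [ 0.67304831 -0.07709386  0.014     ] 0.02159011442110308 52.335885577632425
0.0205 -125.66671166600482
0.0216 146.64300702127656
0.0216 56.69898724314018
0.0225 -36.173475402787965
[240.99196787 265.02482132] [401.90753588 254.76242332]
jaw x dir -70.98948872973241
```

Call:
carry_out(
  series=[
    [[0,0,0],-6],
    [[0,0,0],-6],
    [[0,0,0],-6],
    [[0,0,0],-6],
    [[0,0,0],-6],
    [[0,0,0],-6],
  ],
  fingers=40,
)

```text
clock: 0.8
position: [0.1872, -0.543, 0.2303]
ee_rot: [-0.001, 0.958, -0.287, -0.001]
contact_force: [0.2, 0.3, 0.5]
width: 0.0402
```

```bash
cat >> h.py <<'E'
from scipy.spatial.transform import Rotation as Ro
def need(p,ang=None):
    s=manip.get_state();q=s['ee_rot'];R=Ro.from_quat([q[1],q[2],q[3],q[0]]).as_matrix()
    a=np.degrees(np.arctan2(R[1,0],R[0,0]))
    print("t",s['clock'],"pos",s['position'].round(4),"jaw",a.round(2),"zaxis",R[:,2].round(4),"F",s['contact_force'].round(2),"w",round(s['width'],4))
    print("tool mm",(R.T@(np.array(p)-s['position'])*1000).round(1),"turn",None if ang is None else round(-(ang-a),2))
E
python3 - <<'E'
from m import *
need([.587,-.145,.12],-35)
f=lambda x,y,z:ray(S,(216+(x-300)*56/300,247+y*56/300),z)
a,b=f(422,188,.014),f(487,178,.014);print(a,b,np.linalg.norm(b-a),np.degrees(np.arctan2(*(b-a)[[1,0]])))
E
```

```text
t 0.9 pos [ 0.1872 -0.5431  0.2303] jaw -33.69 zaxis [-4.e-04  2.e-03 -1.e+00] F [0.13 0.51 0.39] w 0.0399
tool mm [ 112.  -552.8  110.9] turn 1.31
[ 0.58993871 -0.15829596  0.014     ] [ 0.60252199 -0.14176208  0.014     ] 0.020777581443403213 52.72667511389092
```

Call:
carry_out(
  series=[
    [[8,-39,0],1.8],
    [[8,-39,0],0],
    [[8,-39,0],0],
    [[8,-39,0],0],
    [[8,-39,0],0],
    [[8,-39,0],0],
    [[8,-39,5],0],
    [[8,-39,5],0],
    [[8,-39,5],0],
    [[8,-39,5],0],
  ],
)

```text
clock: 1.73
position: [0.4891, -0.2758, 0.2096]
ee_rot: [0.003, 0.944, -0.329, 0.001]
contact_force: [-0.5, -1.6, -0.0]
width: 0.04
```

```bash
python3 -c "
from h import *
need([.587,-.145,.12],-35.5)"
```

```text
t 1.7333 pos [ 0.4891 -0.2758  0.2096] jaw -38.46 zaxis [ 6.0e-04 -7.3e-03 -1.0e+00] F [-0.46 -1.58 -0.  ] w 0.04
tool mm [  -5.1 -163.8   88.7] turn -2.96
```

Call:
carry_out(
  series=[
    [[-1,-38,0],-1.5],
    [[-1,-38,10],-1.5],
    [[-1,-37,20],0],
    [[-1,-25,20],0],
    [[-1,-12,15],0],
    [[0,0,0],0],
    [[0,0,0],0],
  ],
)

```text
clock: 2.32
position: [0.5853, -0.1411, 0.1419]
ee_rot: [0.002, 0.951, -0.309, 0.004]
contact_force: [-0.7, -0.1, 0.3]
width: 0.0399
```

```bash
python3 -c "
from h import *
need([.587,-.145,.10],-35.5)"
```

```text
t 2.3167 pos [ 0.5853 -0.1411  0.1419] jaw -35.96 zaxis [ 0.0069 -0.007  -1.    ] F [-0.68 -0.05  0.26] w 0.0399
tool mm [ 3.2  2.1 42. ] turn -0.46
```

Call:
carry_out(
  series=[
    [[1.5,1,20],0],
    [[1.5,1,20],0],
    [[0.5,0,15],0],
    [[0,0,15],0],
    [[0,0,0],0],
    [[0,0,0],0],
  ],
)

```text
clock: 2.82
position: [0.5888, -0.154, 0.0772]
ee_rot: [0.004, 0.949, -0.315, 0.01]
contact_force: [0.6, -0.5, 0.1]
width: 0.0403
```

```bash
python3 -c "
from m import *
need([.587,-.145,.019],-35.5)
g=lambda c,u,v,r:cv2.resize(c[0][v-r:v+r,u-r:u+r],(390,390),interpolation=cv2.INTER_CUBIC)
cv2.imwrite('pics/near.png',np.hstack([g(T,401,255,36),g(S,242,262,40)]))"
```

```text
t 2.9167 pos [ 0.5891 -0.1537  0.0776] jaw -36.71 zaxis [ 0.0166 -0.0144 -0.9998] F [ 0.66  0.57 -0.47] w 0.0399
tool mm [-8.2 -5.8 58.5] turn -1.21
```

View pics/near.png

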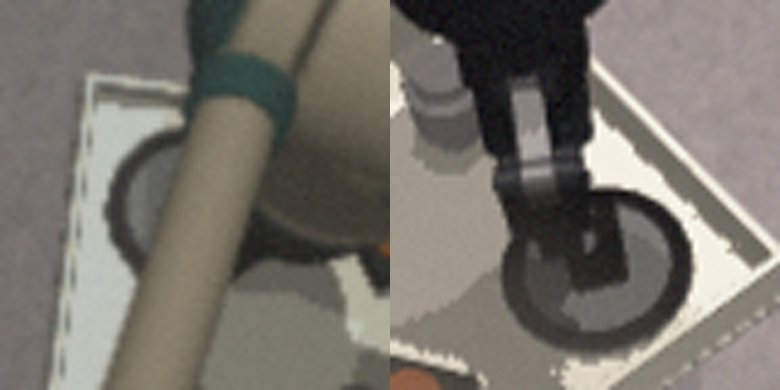

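Picture 4/12: the fingers are above the knob, about 10 mm to the −y side. The tilt has crept to 0.02 rad, so I'll test how it behaves at rest before going lower.

Call:
carry_out(
  series=[
    [[0,0,0],0],
    [[0,0,0],0],
    [[0,0,0],0],
    [[0,0,0],0],
  ],
)

```text
clock: 3.25
position: [0.591, -0.1555, 0.0821]
ee_rot: [0.004, 0.949, -0.316, 0.014]
contact_force: [-0.3, 0.2, -0.1]
width: 0.0403
```

```bash
python3 -c "
from h import *
need([.587,-.145,.019],-35.5)"
```

```text
t 3.25 pos [ 0.591  -0.1555  0.0821] jaw -36.82 zaxis [ 0.0233 -0.0171 -0.9996] F [-0.35  0.22 -0.06] w 0.0403
tool mm [-11.3  -6.   62.8] turn -1.32
```

Call:
carry_out(
  series=[
    [[-4,-3,0],0],
    [[-4,-3,0],0],
  ],
)

```text
clock: 3.42
position: [0.5889, -0.1463, 0.0827]
ee_rot: [0.005, 0.949, -0.316, 0.015]
contact_force: [0.5, -0.7, -0.1]
width: 0.0403
```

```bash
python3 -c "
from h import *
need([.587,-.145,.019],-35.5)"
```

```text
t 3.4167 pos [ 0.5889 -0.1463  0.0827] jaw -36.88 zaxis [ 0.0253 -0.0182 -0.9995] F [ 0.51 -0.68 -0.09] w 0.0403
tool mm [-4.2  0.1 63.6] turn -1.38
```

```bash
cat > d.py <<'E'
from h import *
np.set_printoptions(precision=5,suppress=True)
for i in range(4):
    s=manip.get_state();print(s['clock'],s['qpos'],s['qd'],s['position'],s['effort'])
    if i<3: manip.get_image("top")
E
python3 d.py
```

```text
3.4167 [-0.35308  0.42309  1.6745  -0.00977  1.01402  0.29555] [ 0.08365 -0.04132  0.06853 -0.00703 -0.03726  0.08818] [ 0.58887 -0.14627  0.08273] [ -0.70383 -46.25995 -21.09336  -0.06845  -0.17777  -0.08155]
3.4667 [-0.35198  0.42263  1.67558 -0.00907  1.01446  0.29582] [-0.00333  0.00687 -0.00019 -0.0022   0.00324 -0.01803] [ 0.58833 -0.14514  0.08262] [ -1.26197 -45.72046 -21.56813  -0.24538  -0.41405   0.01787]
3.5167 [-0.35228  0.42292  1.67537 -0.00953  1.01434  0.29517] [-0.00523  0.00739 -0.00824 -0.00802 -0.00578 -0.00832] [ 0.5884  -0.1455   0.08252] [ -0.00326 -46.57839 -20.82712  -0.01294  -0.17569   0.03912]
3.5667 [-0.35257  0.42323  1.67496 -0.00984  1.01406  0.29494] [-0.00588  0.00383 -0.00659 -0.0045  -0.00302 -0.00133] [ 0.58864 -0.14588  0.08249] [  0.12988 -46.58512 -20.65112  -0.01102  -0.13423   0.01278]
```

Call:
carry_out(
  series=[
    [[0,0,0],0],
  ],
)

```text
clock: 3.65
position: [0.5886, -0.1457, 0.0825]
ee_rot: [0.005, 0.949, -0.315, 0.015]
contact_force: [0.1, -0.6, -0.5]
width: 0.0402
```

```bash
python3 d.py
```

```text
3.65 [-0.35216  0.42314  1.67518 -0.01002  1.01395  0.29497] [ 0.00775 -0.00348  0.00543 -0.00101  0.00242  0.00026] [ 0.58859 -0.14566  0.08247] [  0.04576 -46.48983 -20.64108  -0.03397  -0.14206   0.00021]
3.7 [-0.35216  0.42322  1.67524 -0.00985  1.01407  0.29496] [-0.00542  0.00117 -0.00062 -0.00025  0.00164 -0.00013] [ 0.58853 -0.14558  0.08239] [ -0.094   -46.42139 -20.81388  -0.06962  -0.19701   0.00039]
3.75 [-0.35231  0.42329  1.6751  -0.00991  1.01406  0.29497] [-0.00184  0.00249 -0.00123 -0.00341 -0.00241 -0.00037] [ 0.58858 -0.14572  0.0824 ] [  0.081   -46.51251 -20.70586  -0.03305  -0.15822   0.00042]
3.8 [-0.35245  0.42335  1.67505 -0.00993  1.01406  0.29497] [-0.00406 -0.00022 -0.00299 -0.00063 -0.00208 -0.00034] [ 0.58859 -0.14582  0.08238] [  0.08567 -46.49537 -20.68536  -0.03323  -0.15328   0.00012]
```

Call:
carry_out(
  series=[
    [[0,0,0],0],
    [[0,0,0],0],
  ],
)

```text
clock: 3.97
position: [0.5886, -0.146, 0.0822]
ee_rot: [0.005, 0.949, -0.316, 0.014]
contact_force: [0.1, -0.5, 1.3]
width: 0.0397
```

```bash
python3 d.py
```

```text
3.9667 [-0.35263  0.42366  1.67491 -0.01     1.014    0.29495] [-0.00138  0.0026  -0.00011 -0.0007  -0.0012   0.00181] [ 0.58864 -0.14598  0.08224] [  0.03967 -46.48177 -20.70793  -0.03796  -0.1597    0.00001]
4.0167 [-0.35263  0.42367  1.6749  -0.00995  1.01397  0.29496] [ 0.00121 -0.001    0.0005   0.00085  0.00016 -0.00046] [ 0.58866 -0.14597  0.08224] [  0.04429 -46.50675 -20.70521  -0.03636  -0.1551   -0.00003]
4.0667 [-0.35263  0.42367  1.6749  -0.01     1.01398  0.29495] [ 0.00021 -0.00054 -0.00061  0.00126 -0.00013  0.00087] [ 0.58866 -0.14598  0.08224] [  0.01671 -46.44783 -20.70856  -0.04024  -0.16071  -0.00008]
4.1167 [-0.35268  0.42365  1.67492 -0.00998  1.01402  0.29497] [ 0.00025  0.00024  0.00255  0.00163 -0.0008  -0.00025] [ 0.58862 -0.14599  0.08224] [  0.00794 -46.43741 -20.70875  -0.04063  -0.16088  -0.00001]
```

Once settled it holds still, so the drift came from fast motion. I'll use gentle rows from here and descend to the grasp height.

Call:
carry_out(
  series=[
    [[-1,0,4],-0.7],
    [[-1,0,8],-0.7],
    [[-1,0,10],0],
    [[-0.5,0,10],0],
    [[0,0,8],0],
    [[0,0,5],0],
    [[0,0,2],0],
    [[0,0,0],0],
    [[0,0,0],0],
  ],
)

```text
clock: 4.87
position: [0.5853, -0.1443, 0.028]
ee_rot: [0.005, 0.953, -0.303, 0.012]
contact_force: [0.0, 0.1, -0.3]
width: 0.0402
```

```bash
python3 -c "
from h import *
need([.587,-.145,.019],-35.5)"
```

```text
t 4.8667 pos [ 0.5853 -0.1443  0.028 ] jaw -35.27 zaxis [ 0.0204 -0.0165 -0.9997] F [ 0.    0.08 -0.33] w 0.0402
tool mm [ 1.6 -0.4  9. ] turn 0.23
```

Call:
carry_out(
  series=[
    [[0.8,0,3],0],
    [[0.5,0,3],0],
    [[0,0,2],0],
    [[0,0,0],0],
    [[0,0,0],0],
  ],
)

```text
clock: 5.28
position: [0.5879, -0.1458, 0.0204]
ee_rot: [0.005, 0.953, -0.303, 0.014]
contact_force: [-0.9, 0.1, 0.3]
width: 0.0399
```

```bash
python3 -c "
from m import *
need([.587,-.145,.019],-35.5)
g=lambda c,u,v,r:cv2.resize(c[0][v-r:v+r,u-r:u+r],(390,390),interpolation=cv2.INTER_CUBIC)
cv2.imwrite('pics/near2.png',g(S,242,268,32))"
```

```text
t 5.3833 pos [ 0.5879 -0.1457  0.0205] jaw -35.27 zaxis [ 0.0232 -0.0176 -0.9996] F [ 0.76 -0.34  0.29] w 0.0399
tool mm [-1.2 -0.1  1.4] turn 0.23
```

View pics/near2.png

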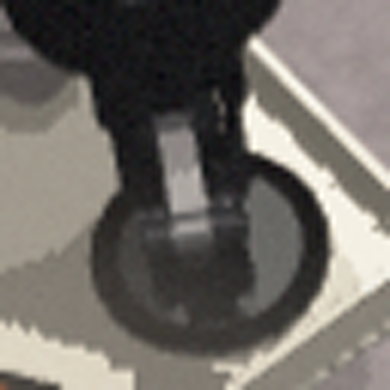

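Picture 5/12: the fingers straddle the knob at disc level, and the near finger is in front of the knob. Closing now.

Call:
carry_out(
  series=[
    [[0,0,0],0],
    [[0,0,0],0],
    [[0,0,0],0],
    [[0,0,0],0],
    [[0,0,0],0],
    [[0,0,0],0],
    [[0,0,0],0],
  ],
  fingers=5,
  squeeze=70,
)

```text
clock: 5.97
position: [0.5877, -0.1456, 0.0214]
ee_rot: [0.005, 0.953, -0.303, 0.014]
contact_force: [0.1, -0.2, -0.0]
width: 0.0189
```

```bash
python3 -c "
from h import *
need([.587,-.145,.019],-35.5)"
```

```text
t 5.9667 pos [ 0.5877 -0.1456  0.0214] jaw -35.26 zaxis [ 0.0235 -0.0177 -0.9996] F [ 0.06 -0.17 -0.05] w 0.0189
tool mm [-0.9 -0.1  2.4] turn 0.24
```

Gripped at 18.9 mm. Lifting gently.

Call:
carry_out(
  series=[
    [[0,0,-4],0],
    [[0,0,-8],0],
    [[0,0,-14],0],
    [[0,0,-18],0],
    [[0,0,-18],0],
    [[0,0,-18],0],
    [[0,0,-18],0],
    [[0,0,-12],0],
    [[0,0,-6],0],
    [[0,0,-2],0],
  ],
)

```text
clock: 6.8
position: [0.5838, -0.143, 0.1479]
ee_rot: [0.005, 0.953, -0.303, 0.013]
contact_force: [-0.1, -0.1, -0.9]
width: 0.0188
```

```bash
python3 -c "
from h import *
need([.532,.234,.14],-35.5)"
```

```text
t 6.8 pos [ 0.5838 -0.143   0.1479] jaw -35.26 zaxis [ 0.0218 -0.017  -0.9996] F [-0.05 -0.14 -0.89] w 0.0188
tool mm [-260.  -277.9    0.4] turn 0.24
```

Call:
carry_out(
  series=[
    [[-3,-3,0],0],
    [[-7,-7,0],0],
    [[-12,-12,0],0],
    [[-15,-16,0],0],
    [[-15,-16,0],0],
    [[-15,-16,0],0],
    [[-15,-16,0],0],
    [[-15,-16,0],0],
    [[-15,-16,0],0],
    [[-15,-16,0],0],
  ],
)

```text
clock: 7.63
position: [0.5496, 0.0494, 0.1358]
ee_rot: [0.006, 0.952, -0.306, 0.005]
contact_force: [1.5, -0.1, -1.0]
width: 0.0186
```

```bash
python3 -c "
from h import *
need([.532,.234,.14],-35.5)"
```

```text
t 7.6333 pos [0.5496 0.0494 0.1358] jaw -35.66 zaxis [ 0.0057 -0.0141 -0.9999] F [ 1.53 -0.13 -1.04] w 0.0186
tool mm [-121.8 -139.7   -6.9] turn -0.16
```

Call:
carry_out(
  series=[
    [[-15,-16,-2],0],
    [[-15,-16,-2],0],
    [[-15,-16,-2],0],
    [[-15,-16,-2],0],
    [[-13,-15,-2],0],
    [[-9,-11,-1],0],
    [[-5,-6,0],0],
    [[-2,-2,0],0],
    [[0,0,0],0],
    [[0,0,0],0],
  ],
)

```text
clock: 8.47
position: [0.5189, 0.1969, 0.1342]
ee_rot: [0.01, 0.953, -0.302, -0.007]
contact_force: [-0.5, 0.4, -0.6]
width: 0.0191
```

```bash
python3 -c "
from h import *
need([.532,.234,.14],-35.5)"
```

```text
t 8.4667 pos [0.5189 0.1969 0.1342] jaw -35.18 zaxis [-0.0198 -0.0137 -0.9997] F [-0.47  0.41 -0.56] w 0.0191
tool mm [-10.7 -37.8  -6.5] turn 0.32
```

Call:
carry_out(
  series=[
    [[-1,-4,0],0],
    [[-1,-4,0],0],
    [[-1,-5,-1],0],
    [[-1,-5,-1],0],
    [[-1,-5,-1],0],
    [[-1,-4,-1],0],
    [[-1,-3,-1],0],
    [[-1,-1,0],0],
    [[0,0,0],0],
    [[0,0,0],0],
  ],
)

```text
clock: 9.3
position: [0.533, 0.2269, 0.1388]
ee_rot: [0.01, 0.952, -0.304, -0.007]
contact_force: [1.1, -0.2, -0.5]
width: 0.019
```

```bash
python3 -c "
from m import *
need([.532,.234,.14],-35.5)
g=lambda c,u,v,r:cv2.resize(c[0][v-r:v+r,u-r:u+r],(390,390),interpolation=cv2.INTER_CUBIC)
cv2.imwrite('pics/over.png',np.hstack([g(T,217,275,45),g(S,364,115,50)]))"
```

```text
t 9.4 pos [0.5328 0.2267 0.1387] jaw -35.46 zaxis [-0.0199 -0.0148 -0.9997] F [ 0.05 -0.56 -1.68] w 0.0189
tool mm [-4.9 -5.5 -1.4] turn 0.04
```

View pics/over.png

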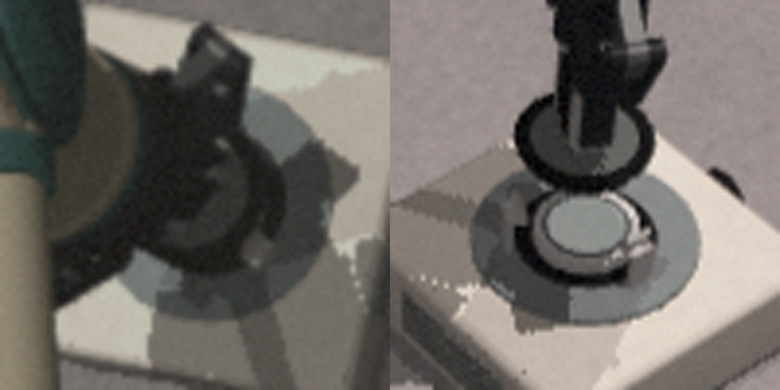

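Picture 6/12: the cover is held above the port, disc facing the seat. Fast travel had shifted the tilt by about 0.04 rad and slow travel did not. I'll undo it with a brisk move back and a slow return.

Call:
carry_out(
  series=[
    [[3,4,0],0],
    [[7,10,0],0],
    [[12,16,0],0],
    [[13,18,0],0],
    [[13,18,0],0],
    [[13,18,0],0],
    [[10,14,0],0],
    [[6,8,0],0],
    [[3,4,0],0],
    [[0,0,0],0],
  ],
)

```text
clock: 10.23
position: [0.5318, 0.0774, 0.1408]
ee_rot: [0.012, 0.952, -0.304, -0.007]
contact_force: [0.6, -0.5, -1.6]
width: 0.0187
```

```bash
python3 -c "
from h import *
need([.532,.234,.14],-35.5)"
```

```text
t 10.2333 pos [0.5318 0.0774 0.1408] jaw -35.46 zaxis [-0.0211 -0.0183 -0.9996] F [ 0.6  -0.49 -1.64] w 0.0187
tool mm [ -90.7 -127.7   -2.1] turn 0.04
```

No change, so that doesn't undo it. The tilt relative to the grasp is about 0.045 rad against the 0.08 allowed, and I'll accept it. Returning slowly.

Call:
carry_out(
  series=[
    [[-3,-4,0],0],
    [[-6,-8,0],0],
    [[-8,-12,0],0],
    [[-9,-12,-1],0],
    [[-9,-12,-1],0],
    [[-9,-12,-1],0],
    [[-9,-12,-1],0],
    [[-8,-12,0],0],
    [[-6,-8,0],0],
    [[-3,-4,0],0],
  ],
)

```text
clock: 11.07
position: [0.5279, 0.2157, 0.1425]
ee_rot: [0.009, 0.953, -0.301, -0.009]
contact_force: [-0.6, 0.2, -1.0]
width: 0.0188
```

Call:
carry_out(
  series=[
    [[-3,-4,0],0],
    [[-4,-6,0],0],
    [[-4,-6,0],0],
    [[-3,-4,0],0],
    [[-1,-2,0],0],
    [[0,0,0],0],
    [[0,0,0],0],
  ],
)

```text
clock: 11.65
position: [0.5273, 0.2469, 0.1416]
ee_rot: [0.009, 0.954, -0.3, -0.009]
contact_force: [-0.5, 0.2, -0.8]
width: 0.0188
```

```bash
python3 -c "
from h import *
need([.532,.234,.14],-35.5)"
```

```text
t 11.65 pos [0.5273 0.2469 0.1416] jaw -34.89 zaxis [-0.023  -0.0119 -0.9997] F [-0.5   0.18 -0.76] w 0.0188
tool mm [11.2  7.9  1.7] turn 0.61
```

```bash
cat > foot.py <<'E'
from m import *
Rm=lambda q:Ro.from_quat([q[1],q[2],q[3],q[0]]).as_matrix()
# pose at grasp from zaxis & jaw
z=np.array([.0235,-.0177,-.9996]);a=np.radians(-35.26);x=np.array([np.cos(a),np.sin(a),0]);x-=z*(x@z);x/=np.linalg.norm(x)
R0=np.c_[x,np.cross(z,x),z];l=R0.T@(np.array([.587,-.145,.004])-[.5877,-.1456,.0214]);up0=R0.T@[0,0,1]
s=manip.get_state();R=Rm(s['ee_rot']);f=s['position']+R@l
print("foot",f.round(4),"up",(R@up0).round(3)); need(s['position']+[.5323-f[0],.234-f[1],.085-f[2]],-35.5)
E
python3 - <<'E'
from foot import *
up=R@up0;c=f+up*.01;e1=np.cross(up,[1,0,0]);e1/=np.linalg.norm(e1);e2=np.cross(up,e1)
im=S[0].copy()
for k in np.linspace(0,2*np.pi,80):
    q=proj(S,c+.034*(np.cos(k)*e1+np.sin(k)*e2));im[int(q[1]+.5),int(q[0]+.5)]=(0,0,255)
u,v=np.round(proj(S,c)).astype(int);r=36
cv2.imwrite('pics/ov.png',cv2.resize(im[v-r:v+r,u-r:u+r],(500,500),interpolation=cv2.INTER_NEAREST))
E
```

```text
foot [0.5258 0.2474 0.1243] up [ 0.047 -0.006  0.999]
t 11.75 pos [0.5273 0.2467 0.1416] jaw -34.91 zaxis [-0.023  -0.0119 -0.9997] F [-0.51 -0.93 -1.47] w 0.019
tool mm [13.4  6.4 39.3] turn 0.59
```

View pics/ov.png

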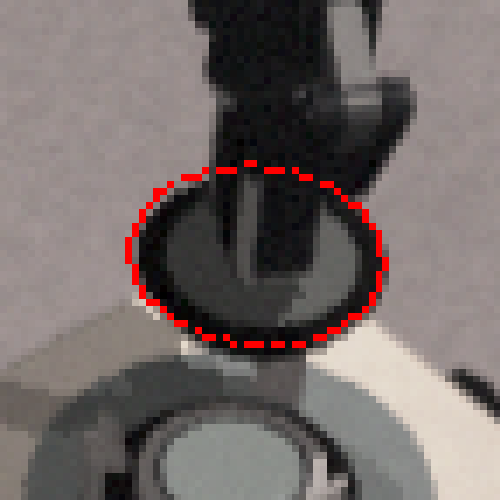

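Picture 7/12: the predicted rim outline agrees with the held disc to about 1 px. Centring and lowering to just above the catches.

Call:
carry_out(
  series=[
    [[2,1,1],0],
    [[3,1,3],0.3],
    [[3,1,4],0.3],
    [[3,1,4],0],
    [[2,1,4],0],
    [[1,0.5,4],0],
    [[0,0,3],0],
    [[0,0,1],0],
    [[0,0,0],0],
    [[0,0,0],0],
  ],
)

```text
clock: 12.58
position: [0.5358, 0.2299, 0.1141]
ee_rot: [0.01, 0.952, -0.307, -0.01]
contact_force: [0.3, -1.2, -1.6]
width: 0.0192
```

```bash
python3 foot.py
```

```text
foot [0.5344 0.2307 0.097 ] up [ 0.048 -0.005  0.999]
t 12.6833 pos [0.5359 0.23   0.1143] jaw -35.76 zaxis [-0.0244 -0.0129 -0.9996] F [ 0.49 -0.12 -1.82] w 0.0189
tool mm [-3.5 -1.8 12. ] turn -0.26
```

Call:
carry_out(
  series=[
    [[-0.8,-0.4,0],0],
    [[-1,-0.5,0],0],
    [[-0.8,-0.4,0],0],
    [[0,0,0],0],
    [[0,0,0],0],
  ],
)

```text
clock: 13.1
position: [0.5347, 0.2336, 0.1153]
ee_rot: [0.009, 0.952, -0.306, -0.009]
contact_force: [-0.2, 0.3, -1.6]
width: 0.019
```

```bash
cat >> foot.py <<'E'
g=lambda c,u,v,r:cv2.resize(c[0][v-r:v+r,u-r:u+r],(390,390),interpolation=cv2.INTER_CUBIC)
cv2.imwrite('pics/f%d.png'%int(s['clock']*100),np.hstack([g(T,217,275,34),g(S,364,112,34)]))
E
python3 foot.py; ls pics/f*
```

```text
foot [0.5333 0.2342 0.0979] up [ 0.046 -0.006  0.999]
t 13.2 pos [0.5347 0.2335 0.1153] jaw -35.71 zaxis [-0.0226 -0.0122 -0.9997] F [ 0.07 -0.53  0.02] w 0.019
tool mm [-0.5  0.5 13. ] turn -0.21
pics/f1320.png
```

Call:
carry_out(
  series=[
    [[0,0.2,2],0],
    [[-0.2,0.2,3],0],
    [[-0.2,0,3],0],
    [[0,0,3],0],
    [[0,0,1],0],
    [[0,0,0],0],
    [[0,0,0],0],
  ],
)

```text
clock: 13.78
position: [0.5335, 0.233, 0.1014]
ee_rot: [0.01, 0.952, -0.307, -0.009]
contact_force: [0.6, 0.0, -1.4]
width: 0.0187
```

```bash
python3 foot.py; cp $(ls -t pics/f*|head -1) pics/pre.png
```

```text
foot [0.5321 0.2337 0.0843] up [ 0.047 -0.005  0.999]
t 13.8833 pos [0.5336 0.233  0.1016] jaw -35.73 zaxis [-0.0234 -0.0125 -0.9996] F [-0.02 -0.72 -0.32] w 0.019
tool mm [ 0.  -0.3 -0.7] turn -0.23
```

View pics/pre.png

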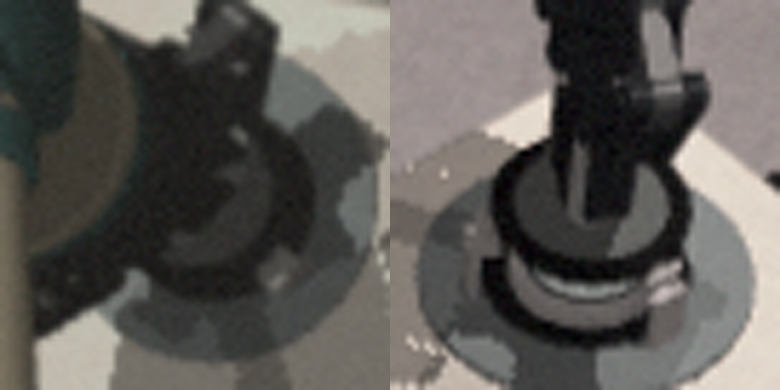

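Picture 8/12: the cover is centred over the seat, its foot entering between the catches with even gaps. Pressing down in small rows.

Call:
carry_out(
  series=[
    [[0,0,2],0],
    [[0,0,2],0],
    [[0,0,1.5],0],
    [[0,0,1],0],
    [[0,0,0.5],0],
  ],
)

```text
clock: 14.3
position: [0.5325, 0.2335, 0.0958]
ee_rot: [0.009, 0.952, -0.307, -0.01]
contact_force: [-1.7, -0.2, 3.2]
width: 0.019
```

Call:
carry_out(
  series=[
    [[0,0,2],0],
    [[0,0,2],0],
  ],
)

```text
clock: 14.47
position: [0.5334, 0.2342, 0.0934]
ee_rot: [0.008, 0.952, -0.307, -0.009]
contact_force: [-2.2, 1.7, 7.4]
width: 0.0188
```

```bash
python3 foot.py
```

```text
foot [0.5319 0.2351 0.0758] up [ 0.045 -0.008  0.999]
t 14.5667 pos [0.5333 0.2343 0.0932] jaw -35.75 zaxis [-0.0214 -0.0095 -0.9997] F [-2.62  0.99  5.25] w 0.0189
tool mm [ 0.9  0.8 -9.2] turn -0.25
```

Call:
carry_out(
  series=[
    [[0,0,2.5],0],
    [[0,0,2.5],0],
  ],
)

```text
clock: 14.73
position: [0.5345, 0.2349, 0.0912]
ee_rot: [0.006, 0.952, -0.307, -0.007]
contact_force: [-3.6, -0.1, 12.1]
width: 0.0188
```

Call:
carry_out(
  series=[
    [[0,0,3],0],
    [[0,0,3],0],
  ],
)

```text
clock: 14.9
position: [0.535, 0.2353, 0.0877]
ee_rot: [0.006, 0.952, -0.307, -0.006]
contact_force: [0.4, -0.6, 0.8]
width: 0.0189
```

```bash
python3 foot.py
```

```text
foot [0.5344 0.2358 0.0696] up [ 0.037 -0.01   0.999]
t 15.0 pos [0.5357 0.235  0.0869] jaw -35.72 zaxis [-0.0135 -0.0076 -0.9999] F [ 1.35 -0.02  1.6 ] w 0.0189
tool mm [ -0.7   2.9 -15.4] turn -0.22
```

The force peaked at about 12 N, then dropped, so the catches have snapped. Now pressing down on the seat.

Call:
carry_out(
  series=[
    [[0,0,2],0],
    [[0,0,2],0],
  ],
)

```text
clock: 15.17
position: [0.5365, 0.2349, 0.0829]
ee_rot: [0.005, 0.952, -0.307, -0.004]
contact_force: [-2.9, 0.8, 4.4]
width: 0.019
```

Call:
carry_out(
  series=[
    [[0,0,2],0],
    [[0,0,2],0],
  ],
)

```text
clock: 15.33
position: [0.5366, 0.235, 0.0799]
ee_rot: [0.005, 0.952, -0.307, -0.004]
contact_force: [-4.6, -1.1, 19.6]
width: 0.0187
```

```bash
python3 foot.py
```

```text
foot [0.5352 0.2358 0.063 ] up [ 0.035 -0.011  0.999]
t 15.4333 pos [0.5365 0.235  0.0803] jaw -35.72 zaxis [-0.0115 -0.0073 -0.9999] F [-3.8  -0.99 10.1 ] w 0.019
tool mm [ -1.4   3.4 -22. ] turn -0.22
```

```bash
python3 - <<'E'
from foot import *
for i in range(8): manip.get_image("top")
need(s['position'])
im=cam("scene")[0];cv2.imwrite('pics/fin.png',cv2.resize(im[80:160,315:415],(750,600),interpolation=cv2.INTER_CUBIC))
E
```

```text
foot [0.5352 0.2357 0.063 ] up [ 0.035 -0.011  0.999]
t 15.5333 pos [0.5365 0.2349 0.0803] jaw -35.72 zaxis [-0.0114 -0.0073 -0.9999] F [-3.09 -1.66  9.4 ] w 0.0189
tool mm [ -1.5   3.4 -22. ] turn -0.22
t 15.9333 pos [0.5365 0.235  0.0803] jaw -35.72 zaxis [-0.0114 -0.0072 -0.9999] F [-2.59 -1.53  9.56] w 0.0191
tool mm [ 0. -0.  0.] turn None
```

View pics/fin.png

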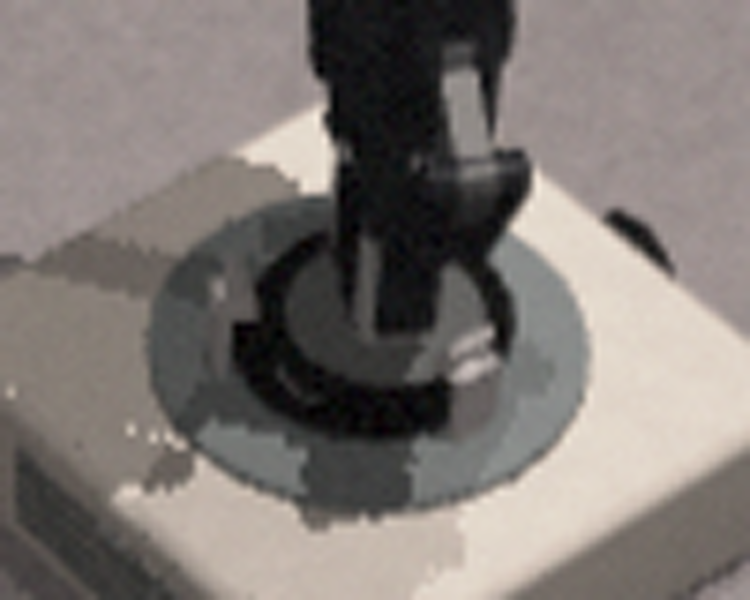

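Picture 9/12: the cover is down inside the catches and seated, with the right catch over the rim. A side force of about 3 N and the offset estimate suggest it sits 2–3 mm too far in +x, so I'll ease it over while pressing.

Call:
carry_out(
  series=[
    [[-0.5,1,1.5],0],
    [[-0.5,1,1.5],0],
  ],
)

```text
clock: 16.15
position: [0.5364, 0.2349, 0.0802]
ee_rot: [0.003, 0.952, -0.307, -0.002]
contact_force: [-2.2, 0.5, 9.8]
width: 0.0186
```

```bash
python3 foot.py; python3 - <<'E'
from h import *
for i in range(5): manip.get_image("top")
need([.533,.234,.08])
E
```

```text
foot [0.5352 0.2358 0.0629] up [ 0.029 -0.013  1.   ]
t 16.25 pos [0.5364 0.2349 0.0803] jaw -35.72 zaxis [-0.006 -0.005 -1.   ] F [-1.91  0.98 10.33] w 0.019
tool mm [ -1.4   3.3 -22.1] turn -0.22
t 16.5 pos [0.5364 0.2349 0.0803] jaw -35.73 zaxis [-0.0062 -0.0051 -1.    ] F [-2.16 -0.5  10.76] w 0.0191
tool mm [-2.3  2.7  0.3] turn None
```

```bash
python3 - <<'E'
from m import *
k=5
def draw(c,ctr,win):
    u0,v0,w,h=win; im=cv2.resize(c[0][v0:v0+h,u0:u0+w],None,fx=k,fy=k,interpolation=cv2.INTER_CUBIC)
    for (x,y,z,r,col) in ctr:
        P=np.array([(proj(c,[x+r*np.cos(t),y+r*np.sin(t),z])+.5-[u0,v0])*k-.5 for t in np.linspace(0,2*np.pi,120)])
        for p in P: cv2.circle(im,tuple(np.round(p).astype(int)),0,col,-1)
    return im
a=draw(S,[(.5335,.234,.06,.06,(0,255,255)),(.5335,.234,.073,.034,(0,0,255)),(.5365,.236,.073,.034,(0,255,0))],(325,88,80,80))
b=draw(T,[(.531,.234,.06,.06,(0,255,255)),(.531,.234,.073,.034,(0,0,255)),(.534,.236,.073,.034,(0,255,0))],(180,236,80,80))
cv2.imwrite('pics/cmp.png',np.hstack([a,b]))
E
```

```text
(no output)
```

View pics/cmp.png

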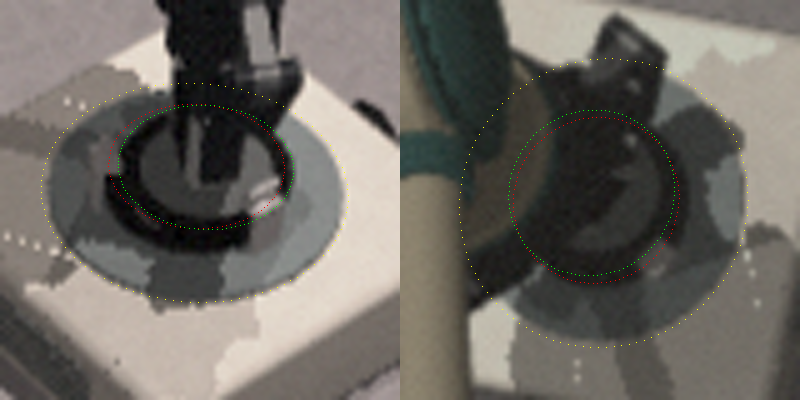

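Picture 10/12: the rim matches the green circle, so the cover really is about 3 mm towards (+x,+y) of the port axis. I'll push it back harder sideways with lighter pressing.

Call:
carry_out(
  series=[
    [[-1.3,3.4,0.5],0],
    [[-1.3,3.4,0.5],0],
  ],
)

```text
clock: 16.77
position: [0.5357, 0.2341, 0.0825]
ee_rot: [-0.002, 0.952, -0.307, 0.003]
contact_force: [2.6, 3.0, 5.2]
width: 0.0191
```

```bash
python3 foot.py
```

```text
foot [0.5345 0.2348 0.0651] up [ 0.017 -0.019  1.   ]
t 16.8667 pos [0.5355 0.2338 0.0824] jaw -35.76 zaxis [ 0.006   0.0013 -1.    ] F [0.98 2.64 5.94] w 0.0194
tool mm [ -1.2   1.8 -20. ] turn -0.26
```

Call:
carry_out(
  series=[
    [[-1.3,3.4,0.5],0],
    [[-1.3,3.4,0.5],0],
  ],
)

```text
clock: 17.03
position: [0.5344, 0.2328, 0.0836]
ee_rot: [-0.006, 0.952, -0.307, 0.007]
contact_force: [1.6, 2.4, 3.7]
width: 0.0191
```

```bash
python3 foot.py
```

```text
foot [0.5326 0.233  0.0659] up [ 0.008 -0.024  1.   ]
t 17.1333 pos [0.5334 0.232  0.0832] jaw -35.8 zaxis [ 0.0151  0.006  -0.9999] F [2.03 1.99 5.64] w 0.0194
tool mm [ -0.6  -0.9 -19.1] turn -0.3
```

Call:
carry_out(
  series=[
    [[0,-0.5,1.5],0],
    [[0,-0.5,2],0],
  ],
)

```text
clock: 17.3
position: [0.5335, 0.2322, 0.0804]
ee_rot: [-0.004, 0.952, -0.307, 0.006]
contact_force: [-0.3, 0.4, 9.3]
width: 0.0183
```

```bash
python3 foot.py; python3 - <<'E'
from m import *
k=5
def draw(c,ctr,win):
    u0,v0,w,h=win; im=cv2.resize(c[0][v0:v0+h,u0:u0+w],None,fx=k,fy=k,interpolation=cv2.INTER_CUBIC)
    for (x,y,z,r,col) in ctr:
        for t in np.linspace(0,2*np.pi,70):
            p=(proj(c,[x+r*np.cos(t),y+r*np.sin(t),z])+.5-[u0,v0])*k-.5; cv2.circle(im,tuple(np.round(p).astype(int)),0,col,-1)
    return im
a=draw(S,[(.5335,.234,.06,.0585,(0,255,255)),(.5335,.234,.073,.034,(0,0,255))],(325,88,80,80))
b=draw(S,[],(325,88,80,80))
cv2.imwrite('pics/cmp2.png',np.hstack([a,b]))
need([.533,.234,.08])
E
```

```text
foot [0.5327 0.2332 0.063 ] up [ 0.009 -0.022  1.   ]
t 17.4 pos [0.5335 0.2322 0.0804] jaw -35.77 zaxis [ 0.014   0.0044 -0.9999] F [-0.25  0.73 10.  ] w 0.0188
tool mm [ -0.6  -0.7 -22. ] turn -0.27
t 17.5 pos [0.5336 0.2322 0.0806] jaw -35.77 zaxis [ 0.0141  0.0045 -0.9999] F [-0.89 -0.11  9.21] w 0.0193
tool mm [-1.5 -1.1  0.6] turn None
```

View pics/cmp2.png

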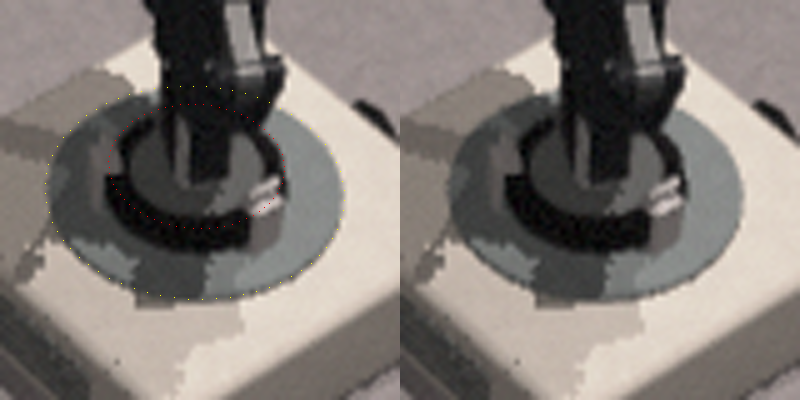

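Picture 11/12: the cover is concentric with the grey disc, the side force is about 0, and it is pressing with 9–10 N, which puts the seat about 3.7 mm down. Handing in.

```bash
python3 -c "
from h import *
for i in range(4): manip.get_image('top')
need([.533,.234,.08]); print(manip.get_state()['qd'].round(4)); print(manip.sign_off())"
```

```text
t 17.7 pos [0.5335 0.2322 0.0806] jaw -35.77 zaxis [ 0.0142  0.0045 -0.9999] F [-0.5   0.37  9.52] w 0.0191
tool mm [-1.5 -1.1  0.6] turn None
[-0.0005 -0.0003 -0.0005  0.      0.0001  0.0016]
the job is handed in; nothing more can be done
None
```

I took the large black cover out of the tray by its knob and pressed it onto the light port. I handed the job in at 17.7 s, still gripping the knob and pressing; no verdict came back.

**Snap-in:** the force rose to about 12 N and then dropped, which is how the catches snapping over the rim should look. I couldn't read the catch joints directly, and not all three catches are clearly visible in the camera view. That all three are in is therefore inferred from the force drop and the final image.

**Last checks:**
- **Pressing:** it is pushing down with about 9.5 N and almost no side force. That puts the seat roughly 4 mm down by its spring rate; the height estimate says about 5 mm.
- **Position:** the cover sits about 1 mm from the estimated port axis and is tilted about 0.02 rad, well inside the limits.
- **Grip and rest:** the fingers are closed on the knob at 19 mm and the arm is still.

**What disagreed or went wrong:**
- **Off-centre at first:** after snapping in, the cover sat about 3 mm off-centre. I pushed it back sideways under lighter pressure and then pressed it down again.
- **Cameras:** the two views differed by 2 to 4 mm in x, so I used their average.
- **Tilt in transit:** fast moves tilted the tool by about 0.04 rad, and one attempt to undo that had no effect. Most of it levelled out during pressing.

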